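# Raise the dust booth sash to the height clip

### The job

Open the bench-top dust booth for work: put the closed fingertips under the yellow lip of its clear sliding window, push the window up until the lip is level with the orange clip on the left column, then back away and leave it standing there. Push only: do not pinch the lip, and leave everything else on the bench as it stands.

Things in the scene. Friction and masses are not known exactly. Their poses are not given: they have to be found in the camera images.
- booth: Grey dust booth fixed to the bench. Plinth 200 (x) x 290 x 70 mm high, clear sides, roof at 270 mm; two slotted aluminium columns 34 mm wide, 400 mm high, 155 mm left and right of its middle. Origin: centre of the underside on the bench; x points into the booth, y to the left seen from the front, z up. Fronts: plinth x = -100 mm, columns -115 mm, window -104 mm. Yaw within 0.2 rad.
- sash (a joint): Height of the clear sliding window above its lowest position, m (0 to 0.15, positive up). It is counterweighted and stays at any height; it slides with about 3 N of friction, a little more or less with its weight, and does not spring back.
- lip: Yellow lip on the window's lower edge, 240 mm wide (y), standing 46 mm out of the window to the front (-x), 12 mm thick, with a round front edge. Below it is free space down to the bench (82 to 100 mm at the start) and back to the plinth. Origin: middle of the lip's rear lower edge, at the window's front face; axes as the booth's. Moves with the window.
- lip_cap: Black rubber strip on top of the lip, 22 mm deep, 220 mm wide, 4 mm thick, its front 20 mm behind the lip's front edge. Pressing on this and on the lip at once counts as pinching. Origin as the lip's.
- lip_front (a point): Centre of the lip's front bead (radius 6 mm), at the middle of its width; the lip's underside lies 6 mm below it, its front 6 mm before it. Axes as the booth's.
- clip_mark (a point): Middle of the orange height clip, 12 mm high and 40 mm wide, on the front of the left column. The window is at the marked height when point lip_front is at the height of this point (lip and clip are equally thick, so their edges line up). The clip is clamped and does not move.
- ink_bottle: White ink bottle with black cap, 49 mm across, 87 mm high, upright. Origin: centre of its underside. Leave alone.
- box_small: Small wooden box with lid, 75 x 98 x 37 mm. Origin: centre of its underside. Leave alone.
- sanding_block: Dark sanding block, 37 x 63 x 26 mm. Origin: centre of its underside. Leave alone.
- glue_bottle: Teal squeeze bottle with long white nozzle, 60 mm across, 130 mm high, upright. Origin: centre of its underside. Leave alone.
- graver: Graver with brown handle, 150 mm long, 19 mm thick, lying along its y axis. Origin: centre of its underside. Leave alone.
- knob_loose: Turned wooden knob, 25 x 42 x 24 mm, lying. Origin: centre of its underside. Leave alone.
- marker: Felt marker with green cap, 138 mm long, 14 mm thick, lying along its y axis in front of the booth. Origin: centre of its underside. Leave alone.
- water_bowl: Wooden bowl with blue liner, 118 mm across, 66 mm high. Origin: centre of its underside. Leave alone.

How it is judged (in metres and radians):
On the way, in this order (a step that is already met when the one before it is completed fails the run):
1. the fingers push the window up by its lip (more than 30 mm open, fingers on the lip) (value of joint sash above 0.03 m and contact force between the fingers and lip above 0.5 N), for 0.1 s.
2. the lip is level with the orange clip (within 8 mm) (z of lip_front in the frame of clip_mark between -0.008 and 0.008 m), for 0.2 s.
At the end, for the whole second after the job is handed in: The window stands still with the middle of its lip within 8 mm in height of the orange clip's middle, and every loose thing is within 20 mm of where it stood (all of step 2 and velocity of joint sash between -0.005 and 0.005 m/s and distance of each of ink_bottle, box_small, sanding_block, glue_bottle, graver, knob_loose, marker, water_bowl from where it was at the start of the episode below 0.02 m); the robot touches nothing.
It fails at once if the lip is pinched: the fingers press on its top and on its body at once (contact force between the fingers and lip above 1 N and contact force between the fingers and lip_cap above 1 N).
It fails at once if a bystander is shoved or lifted (more than 25 mm) (distance of any of ink_bottle, box_small, sanding_block, glue_bottle, graver, knob_loose, marker, water_bowl from where it was at the start of the episode above 0.025 m).
It also fails if it takes over 38 s, if anything falls off the work surface, if the arm or the gripper's body presses on something with over 40 N, if the wrist force passes 120 N, or if a joint passes its speed limit or range.

### The arm

A 6-joint arm with a two-finger parallel gripper is mounted at the origin on a cart in front of the work surface, level with it; the furniture and walls round the work are solid. World frame = base frame: x ahead of the robot, y to its left, z up, the work surface at z = 0. Lengths are in mm, angles in rad, forces in N, time in s.
With the tool pointing down it reaches from about 300 to 775 mm from the base axis. Payload 14.6 kg.
Tool frame: the origin (TCP) lies at the very end of the fingers, on their centre line; the grasp point (between the pads) lies 19 mm behind it; z points along the fingers, y is the line along which they close (so a half turn about z gives the same grasp; the last joint's range is limited). The gripper opens to 94 mm and grips with 3 to 60 N. Pads are 16 mm wide; open, the fingers measure 119 mm over their backs; the gripper's body (75 mm by 177 mm) begins 78 mm behind the grasp point.
Start: joints at [-1.379, 0.3, 1.521, -0, 1.321, -0.067], TCP at [140.75, -531.675, 205.446] pointing down, gripper open.
Joint ranges: [-3.03, 3.03], [-0.79, 2.21], [0.23, 2.52], [-1.04, 4.18], [0, 3.07], [-2.55, 2.55]. Speed limits (rad/s): [2.22, 2.22, 2.57, 3.14, 3.14, 3.14].

### API

Orientations are given as [roll, pitch, yaw] about the fixed x, y, z axes, in that order (R = Rz(yaw) Ry(pitch) Rx(roll)).
In Python, from cell import manip gives the robot as it stands. The module is installed in compiled form; this text tells all that it offers.
- The arm moves only by the shell command python3 -m inch 'ROWS' [FORCE]. ROWS is JSON, a list of rows, each an object of numbers: "gripper": the opening, from 0 (shut) to 1 (fully open); "dx", "dy", "dz": the shift along the world's x, y, z in m; "wx", "wy", "wz": the turn, a rotation vector about the world's x, y, z in degrees. A call has exactly 5 rows; each row is the pose to reach, as a shift and turn from the pose commanded when the call began; what a row does not reach only later rows make up. A row lasts 1/12 s, in which the tool goes at most 41.7 mm and 7.16 degrees, less where a joint would pass 70% of its speed; a pose out of reach is approached as far as the arm can. A call with a gripper value outside its range is refused whole. The fingers move at their own pace and stop on an object; FORCE is the grip in N (left out, the last holds). Time passes only in rows, so rows that repeat a pose let the fingers close, or fill a call up. It gives the time, the measured TCP pose, the force, the opening and the grip force at its end, in the units of the state.
- manip.read_state(): the state, without advancing time (a new reading comes with each control period).
- manip.camera(name): name is "scene" or "top" or "wrist"; returns the picture (480x640x3 uint8, blue, green, red); there is no depth.
- manip.camera_info(name): a dict with "camera_matrix" (3x3 intrinsics, pixels), "R" (3x3) and "t" (3): a world point X has camera coordinates R X + t; the wrist camera has in their place "tool_from_camera" (4x4, takes a point from camera to tool coordinates, whose origin is the TCP and whose axes are the flange's). Camera axes: x right, y down, z forward; pixel columns grow to the right and rows downward; lengths in mm; the calibration is good to about 2 mm. A picture is of the moment at which its call begins: read the wrist's pose just before it. camera_info takes no time and is no camera call.
- manip.sign_off(): hands the job in; it is judged then, once.
The state is a dict: "clock": time; "joints": joint angles; "qd": joint speeds; "effort": joint torques, N m; "eef_pos": TCP position; "eef_rot": TCP orientation; "wrist_force": force on the tool from outside, world axes, zero at the start; "moment": the same for the moment, N m; "finger_gap": finger opening in mm; "finger_force": force on a finger pad.
Only numpy, scipy, OpenCV 4.12 (cv2) and the standard library are available. Lean on these libraries where they do the work, as an engineer would, in place of code of your own. Each camera call takes 0.05 s, during which the arm holds its last target. There are 200 camera calls.

## Working session

There is one attempt and no reset: what is moved stays moved. The work goes in short steps, Python scripts to look and compute and a shell command to move; the robot and the scene stay as the last step left them, time stands still between calls to the robot, and variables do not carry over. Pictures are saved under pics/ and viewed, at most 10 in all, crops included, and the job is handed in when it is done.

```bash
mkdir -p pics
python3 - <<'E'
from cell import manip
import cv2,json
for n in("scene","top"):
    cv2.imwrite(f"pics/{n}0.png",manip.camera(n)); i=manip.camera_info(n); print(n,{k:(v.tolist() if hasattr(v,'tolist') else v) for k,v in i.items()})
s=manip.read_state();print(s)
E
```

```text
scene {'camera_matrix': [[481.6559325373559, 0.0, 314.26904964121644], [0.0, 481.6559325373559, 249.2589351006327], [0.0, 0.0, 1.0]], 'R': [[-0.8696737630489233, -0.4929967859051454, -0.02493421247044782], [-0.24051753822535624, 0.46731434880850253, -0.8507459157725645], [0.431067117361484, -0.7338742865674487, -0.5249854015539661]], 't': [498.3959887214492, 317.47631946710374, 950.0945281689828]}
top {'camera_matrix': [[579.0323784009636, 0.0, 316.7647001948138], [0.0, 579.0323784009636, 237.5947637645863], [0.0, 0.0, 1.0]], 'R': [[0.06767080743973108, -0.9976642134733509, 0.009315523337682895], [-0.9381158485695464, -0.06680467429252106, -0.3398172893707884], [0.3396458692271921, 0.014256670272902203, -0.9404453364601448]], 't': [-117.24514460082953, 598.2898356162576, 1628.756298573971]}
{'clock': 0.1, 'joints': array([-1.37858375e+00,  3.00443254e-01,  1.52149607e+00,  5.47946672e-06,
        1.32070083e+00, -6.66162127e-02]), 'qd': array([ 1.06257757e-03, -2.40534097e-03, -2.92088947e-03,  6.17030092e-04,
        4.12747033e-04, -7.62484733e-05]), 'effort': array([ 1.67906546e-03, -5.32642472e+01, -3.53282690e+01,  7.09686032e-02,
        2.35025020e-02, -6.04702609e-05]), 'eef_pos': array([ 140.71814752, -531.45898122,  204.93756683]), 'eef_rot': array([-3.14054783e+00, -7.50246133e-05,  2.58827389e-01]), 'wrist_force': array([-1.45911356, -0.7525514 ,  0.67405558]), 'moment': array([ 0.05952639, -0.05838957,  0.01983267]), 'finger_force': 0.0, 'finger_gap': 94.03425147744787}
```

View pics/scene0.png

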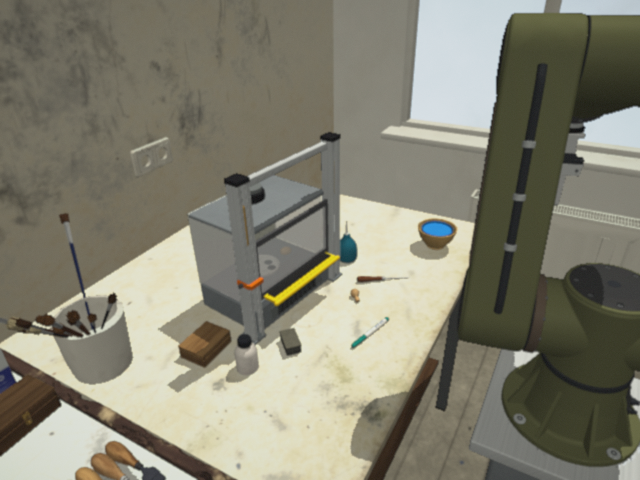

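View pics/top0.png

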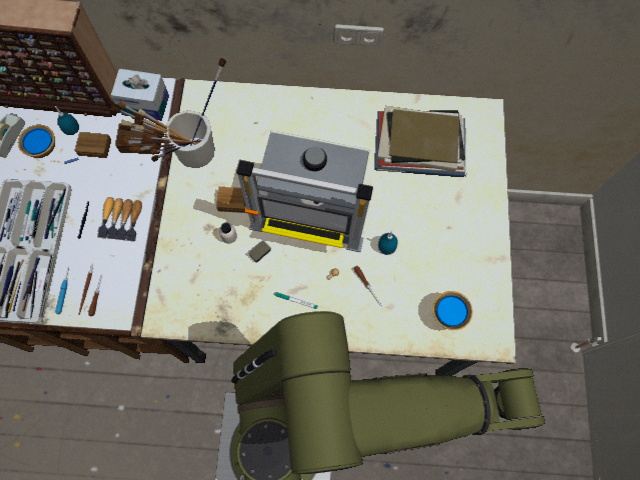

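The scene view shows the booth with its yellow lip at (270..338, 257..305) and the orange clip at (250,283). In the top view the lip is at (262..345, 218..245) and the clip at (251,211). The marker, knob and graver lie in front of the booth.

```bash
cat > h.py <<'E'
import numpy as np,cv2
from cell import manip
def P(n):
    i=manip.camera_info(n); return np.array(i["camera_matrix"]),np.array(i["R"]),np.array(i["t"])
def ray(n,uv):
    K,R,t=P(n); return -R.T@t, R.T@np.linalg.solve(K,[*uv,1])
def tri(a,b):
    A=[];B=[]
    for n,uv in(("scene",a),("top",b)):
        c,d=ray(n,uv);d=d/np.linalg.norm(d);M=np.eye(3)-np.outer(d,d);A.append(M);B.append(M@c)
    x=np.linalg.lstsq(np.vstack(A),np.hstack(B),rcond=None)[0]
    return x,[np.round(proj(n,x)-uv,1) for n,uv in(("scene",a),("top",b))]
def proj(n,x):
    K,R,t=P(n);p=K@(R@np.array(x)+t);return p[:2]/p[2]
def plane(n,uv,z):
    c,d=ray(n,uv);return c+d*(z-c[2])/d[2]
def mask(im,lo,hi,roi):
    h=cv2.cvtColor(im,cv2.COLOR_BGR2HSV);m=cv2.inRange(h,np.array(lo),np.array(hi));z=np.zeros_like(m);x0,y0,x1,y1=roi;z[y0:y1,x0:x1]=m[y0:y1,x0:x1]
    n,l,s,c=cv2.connectedComponentsWithStats(z);k=1+np.argmax(s[1:,4]);return (l==k).astype(np.uint8),c[k],s[k]
E
python3 - <<'E'
from h import *
rois={"scene":(220,230,360,330),"top":(220,190,380,260)}
for n in rois:
    im=cv2.imread(f"pics/{n}0.png")
    for nm,lo,hi in(("lip",(24,150,120),(34,255,255)),("clip",(5,180,150),(16,255,255))):
        m,c,s=mask(im,lo,hi,rois[n]); ct=max(cv2.findContours(m,0,2)[0],key=cv2.contourArea)
        print(n,nm,c,s,cv2.approxPolyDP(cv2.convexHull(ct),1.5,True)[:,0].tolist(), cv2.boxPoints(cv2.minAreaRect(ct)).round(1).tolist())
    x0,y0,x1,y1=rois[n]; cv2.imwrite(f"pics/c_{n}.png",cv2.resize(im[y0:y1,x0:x1],None,fx=5,fy=5,interpolation=cv2.INTER_CUBIC))
a=cv2.imread("pics/c_scene.png");b=cv2.imread("pics/c_top.png")
cv2.imwrite("pics/c0.png",cv2.resize(np.vstack([np.pad(a,((0,0),(0,100),(0,0))),b]),None,fx=.7,fy=.7))
E
```

```text
scene lip [301.67663818 280.62393162] [264 253  76  53 702] [[339, 257], [277, 305], [264, 297], [265, 294], [326, 253]] [[262.8999938964844, 295.3999938964844], [333.1000061035156, 248.1999969482422], [341.8999938964844, 261.3999938964844], [271.79998779296875, 308.5]]
scene clip [254.67924528 282.45283019] [246 278  17   9  53] [[262, 279], [252, 286], [246, 285], [259, 278]] [[246.0, 285.0], [260.8999938964844, 277.0], [262.70001220703125, 280.29998779296875], [247.8000030517578, 288.29998779296875]]
top lip [302.44045677 235.35236542] [262 218  82  30 613] [[262, 228], [266, 218], [342, 233], [342, 247], [266, 232]] [[261.3999938964844, 231.10000610351562], [264.29998779296875, 216.8000030517578], [344.79998779296875, 233.3000030517578], [341.8999938964844, 247.60000610351562]]
top clip [250.85  211.075] [245 208  13   6  40] [[257, 213], [245, 211], [245, 208], [257, 211]] [[244.1999969482422, 211.10000610351562], [245.0, 208.0], [257.5, 211.10000610351562], [256.70001220703125, 214.1999969482422]]
```

View pics/c0.png

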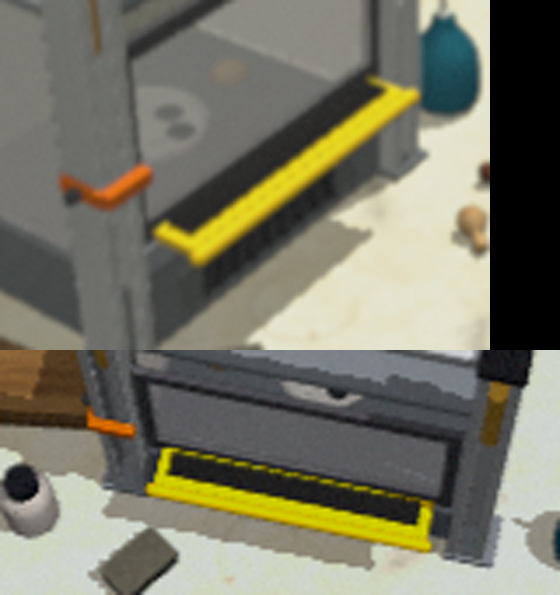

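The crops (scale 3.5) show the lip's front corners at about (275,302)/(338.6,257.7) in the scene view and (263,229.4)/(343,245) in the top view. The clip's front face is centred at (256.3,283) in scene and (251,211) in top.

Run:
```python
from h import *
L=tri((274.9,302),(262.9,229.4));R=tri((338.6,257.7),(342.9,245.1));C=tri((256.3,283.1),(250.9,211.1))
print(L,R,C);d=L[0]-R[0];print(np.linalg.norm(d),"yaw",np.arctan2(-d[0],d[1]),(L[0]+R[0])/2)
# bystanders on bench near path: marker, knob, graver, block, glue
for n,uv,z in(("marker","277 293",7),("marker2","317 306",7),("knob","333 273",12),("grav","356 268",9),("grav2","381 305",5),("block","260 250",26),("glue","388 240",60),("ink","228 230",80)):
    print(n,plane("top",list(map(float,uv.split())),z).round())
```

```text
(array([621.58531021,  88.52550285, 104.04456099]), [array([0.6, 0.2]), array([-0.1, -0.5])]) (array([ 587.47259753, -155.69526049,   96.49150618]), [array([-0.8, -0.3]), array([0.1, 0.8])]) (array([647.89642981, 120.1760392 , 170.07867545]), [array([-0.9, -0.4]), array([0.2, 0.7])])
246.70733076667915 yaw -0.13878190426755294 [604.52895387 -33.58487882 100.26803359]
marker [452.  35.   7.]
marker2 [420. -90.   7.]
knob [ 526. -132.   12.]
grav [ 548. -203.    9.]
grav2 [ 437. -284.    5.]
block [580.  99.  26.]
glue [ 629. -294.   60.]
ink [619. 197.  80.]
```

```bash
python3 -m inch '[{"gripper":0,"wz":-6,"dz":0.01},{"gripper":0,"wz":-12,"dz":0.02},{"gripper":0,"wz":-18,"dz":0.03},{"gripper":0,"wz":-22.8,"dz":0.045},{"gripper":0,"wz":-22.8,"dz":0.045}]'
python3 -m inch '[{"gripper":0,"wx":-0.83,"wy":-5.9},{"gripper":0,"wx":-1.66,"wy":-11.9},{"gripper":0,"wx":-2.5,"wy":-17.8},{"gripper":0,"wx":-3.3,"wy":-23.8},{"gripper":0,"wx":-4.16,"wy":-29.7}]'
python3 -c "
from cell import manip;s=manip.read_state();print(s['joints'].round(3),s['eef_pos'],s['eef_rot'])"
```

```text
[-1.379  0.3    1.521  0.     1.321 -0.067] [ 140.71814752 -531.45898122  204.93756683] [-3.14054783e+00 -7.50246133e-05  2.58827389e-01]validation failed for argument at $[0]...
validation failed for argument at $[0]...
```

```bash
python3 -m inch '[{"gripper":0,"dx":0,"dy":0,"dz":0.01,"wx":0,"wy":0,"wz":-6},{"gripper":0,"dx":0,"dy":0,"dz":0.02,"wx":0,"wy":0,"wz":-12},{"gripper":0,"dx":0,"dy":0,"dz":0.03,"wx":0,"wy":0,"wz":-18},{"gripper":0,"dx":0,"dy":0,"dz":0.045,"wx":0,"wy":0,"wz":-22.8},{"gripper":0,"dx":0,"dy":0,"dz":0.045,"wx":0,"wy":0,"wz":-22.8}]'
python3 -c "
from cell import manip;s=manip.read_state();print(s['joints'].round(3),s['eef_pos'],s['eef_rot'])"
```

```text
clock: 0.52
eef_pos: [140.9, -532.3, 252.7]
eef_rot: [3.139, -0.001, -0.143]
wrist_force: [0.0, 0.4, 0.9]
finger_gap: 64.3
finger_force: 0.0
[-1.379  0.267  1.453  0.     1.418  0.335] [ 140.89049373 -532.33436903  252.70806869] [ 3.13853121e+00 -1.08524563e-03 -1.43119666e-01]
```

Works with all keys. Tilt now.

```bash
python3 -m inch '[{"gripper":0,"dx":0,"dy":0,"dz":0,"wx":-0.83,"wy":-5.9,"wz":0},{"gripper":0,"dx":0,"dy":0,"dz":0,"wx":-1.66,"wy":-11.9,"wz":0},{"gripper":0,"dx":0,"dy":0,"dz":0,"wx":-2.5,"wy":-17.8,"wz":0},{"gripper":0,"dx":0,"dy":0,"dz":0,"wx":-3.3,"wy":-23.8,"wz":0},{"gripper":0,"dx":0,"dy":0,"dz":0,"wx":-4.16,"wy":-29.7,"wz":0}]'
python3 -c "
from cell import manip;s=manip.read_state();print(s['joints'].round(3))"
```

```text
clock: 0.93
eef_pos: [140.6, -531.8, 250.3]
eef_rot: [3.138, -0.528, -0.136]
wrist_force: [0.2, 0.1, 0.1]
finger_gap: 30.7
finger_force: 0.0
[-1.632  0.21   1.615  0.547  1.311 -0.066]
```

```bash
python3 -m inch '[{"gripper":0,"dx":0.02,"dy":0,"dz":0,"wx":-0.83,"wy":-5.9,"wz":0},{"gripper":0,"dx":0.04,"dy":0,"dz":0,"wx":-1.66,"wy":-11.9,"wz":0},{"gripper":0,"dx":0.06,"dy":0,"dz":0,"wx":-2.5,"wy":-17.8,"wz":0},{"gripper":0,"dx":0.08,"dy":0,"dz":0,"wx":-3.3,"wy":-23.8,"wz":0},{"gripper":0,"dx":0.1,"dy":0,"dz":0,"wx":-4.16,"wy":-29.7,"wz":0}]'
python3 -m inch '[{"gripper":0,"dx":0.03,"dy":0,"dz":0,"wx":-0.5,"wy":-3.5,"wz":0},{"gripper":0,"dx":0.06,"dy":0,"dz":0,"wx":-1,"wy":-7,"wz":0},{"gripper":0,"dx":0.09,"dy":0,"dz":0,"wx":-1.4,"wy":-9.9,"wz":0},{"gripper":0,"dx":0.12,"dy":0,"dz":0,"wx":-1.4,"wy":-9.9,"wz":0},{"gripper":0,"dx":0.15,"dy":0,"dz":0,"wx":-1.4,"wy":-9.9,"wz":0}]'
python3 -c "
from cell import manip;s=manip.read_state();print(s['joints'].round(3))"
```

```text
clock: 1.35
eef_pos: [241.0, -531.9, 250.0]
eef_rot: [3.136, -1.051, -0.136]
wrist_force: [0.6, 0.3, -0.2]
finger_gap: 0.7
finger_force: 0.0
clock: 1.77
eef_pos: [391.7, -531.3, 248.5]
eef_rot: [3.141, -1.22, -0.139]
wrist_force: [0.8, -0.5, 0.8]
finger_gap: 0.5
finger_force: 0.0
[-1.367  0.381  1.754  1.434  1.103 -0.47 ]
```

```bash
python3 -m inch '[{"gripper":0,"dx":0.028,"dy":0.025,"dz":0,"wx":0,"wy":0,"wz":0},{"gripper":0,"dx":0.056,"dy":0.05,"dz":0,"wx":0,"wy":0,"wz":0},{"gripper":0,"dx":0.084,"dy":0.075,"dz":0,"wx":0,"wy":0,"wz":0},{"gripper":0,"dx":0.112,"dy":0.1,"dz":0,"wx":0,"wy":0,"wz":0},{"gripper":0,"dx":0.14,"dy":0.125,"dz":0,"wx":0,"wy":0,"wz":0}]'
python3 -m inch '[{"gripper":0,"dx":0,"dy":0.03,"dz":0,"wx":0,"wy":0,"wz":0},{"gripper":0,"dx":0,"dy":0.06,"dz":0,"wx":0,"wy":0,"wz":0},{"gripper":0,"dx":0,"dy":0.09,"dz":0,"wx":0,"wy":0,"wz":0},{"gripper":0,"dx":0,"dy":0.12,"dz":0,"wx":0,"wy":0,"wz":0},{"gripper":0,"dx":0,"dy":0.15,"dz":0,"wx":0,"wy":0,"wz":0}]'
python3 -c "
from cell import manip;s=manip.read_state();print(s['joints'].round(3))"
```

```text
clock: 2.18
eef_pos: [531.4, -405.2, 249.2]
eef_rot: [3.135, -1.219, -0.133]
wrist_force: [1.3, -0.7, 0.4]
finger_gap: 0.4
finger_force: 0.0
clock: 2.6
eef_pos: [530.0, -255.2, 249.1]
eef_rot: [3.134, -1.219, -0.132]
wrist_force: [-0.3, 0.0, 0.8]
finger_gap: 0.6
finger_force: 0.0
[-0.772  0.048  2.17   1.888  0.623 -0.634]
```

```bash
python3 -m inch '[{"gripper":0,"dx":0.003,"dy":0.025,"dz":0,"wx":0,"wy":0,"wz":0},{"gripper":0,"dx":0.006,"dy":0.05,"dz":0,"wx":0,"wy":0,"wz":0},{"gripper":0,"dx":0.009,"dy":0.075,"dz":0,"wx":0,"wy":0,"wz":0},{"gripper":0,"dx":0.012,"dy":0.1,"dz":0,"wx":0,"wy":0,"wz":0},{"gripper":0,"dx":0.015,"dy":0.125,"dz":0,"wx":0,"wy":0,"wz":0}]'
python3 -c "
from cell import manip;s=manip.read_state();print(s['joints'].round(3))"
python3 -m inch '[{"gripper":0,"dx":0,"dy":0.02,"dz":-0.01,"wx":0,"wy":0,"wz":0},{"gripper":0,"dx":0,"dy":0.04,"dz":-0.02,"wx":0,"wy":0,"wz":0},{"gripper":0,"dx":0,"dy":0.06,"dz":-0.04,"wx":0,"wy":0,"wz":0},{"gripper":0,"dx":0,"dy":0.08,"dz":-0.06,"wx":0,"wy":0,"wz":0},{"gripper":0,"dx":0,"dy":0.1,"dz":-0.08,"wx":0,"wy":0,"wz":0}]'
python3 - <<'E'
from cell import manip;import cv2
s=manip.read_state();print(s['joints'].round(3))
cv2.imwrite("pics/w1.png",manip.camera("wrist"));cv2.imwrite("pics/s1.png",manip.camera("scene"));print(manip.camera_info("wrist"))
E
```

```text
clock: 3.02
eef_pos: [545.0, -130.5, 249.1]
eef_rot: [3.133, -1.218, -0.131]
wrist_force: [0.6, -0.6, 0.1]
finger_gap: 0.5
finger_force: 0.0
[-0.432 -0.062  2.279  2.346  0.388 -0.92 ]
clock: 3.43
eef_pos: [544.6, -31.1, 168.6]
eef_rot: [3.127, -1.218, -0.126]
wrist_force: [0.6, -0.0, -0.4]
finger_gap: 0.2
finger_force: 0.0
[-0.109  0.122  2.367  3.198  0.566 -1.613]
{'camera_matrix': array([[387.34779431,   0.        , 318.88799795],
       [  0.        , 387.34779431, 233.83159164],
       [  0.        ,   0.        ,   1.        ]]), 'tool_from_camera': array([[-1.53950583e-04, -9.69038473e-01, -2.46909730e-01,
         7.02305579e+01],
       [ 9.99999292e-01, -4.40600822e-04,  1.10570237e-03,
         9.75886445e-01],
       [-1.18025677e-03, -2.46909385e-01,  9.69037854e-01,
        -1.78678826e+02],
       [ 0.00000000e+00,  0.00000000e+00,  0.00000000e+00,
         1.00000000e+00]])}
```

View pics/w1.png

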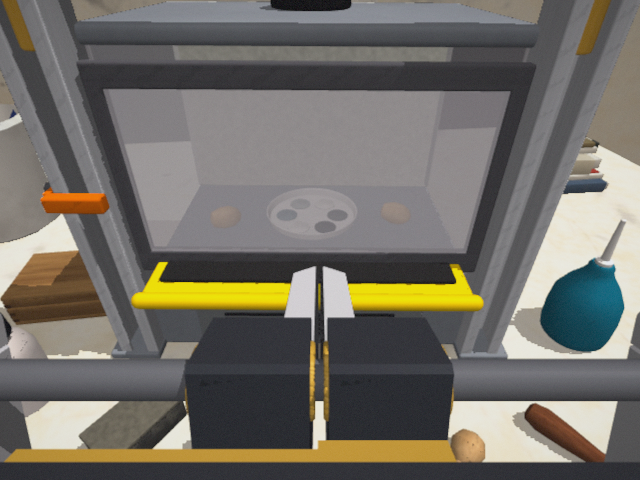

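View pics/s1.png

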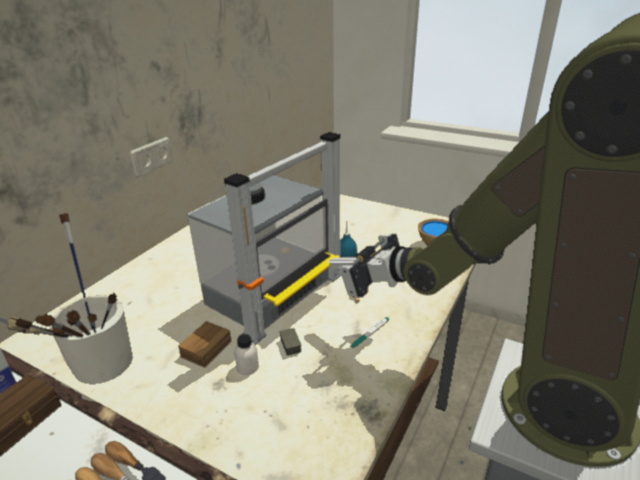

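The wrist view shows the gripper level and centred: lip bead from (138,300) to (479,302), clip front centre at (75,203). The scene view shows the tool just in front of the lip, clear of everything.

```bash
cat >> h.py <<'E'
from scipy.spatial.transform import Rotation as Ro
def wray(uv,s):
    i=manip.camera_info("wrist");T=np.array(i["tool_from_camera"]);R=Ro.from_euler("xyz",s["eef_rot"]).as_matrix()
    return s["eef_pos"]+R@T[:3,3], R@T[:3,:3]@np.linalg.solve(np.array(i["camera_matrix"]),[*uv,1])
def meet(rays):
    A=[];B=[]
    for c,d in rays:
        d=d/np.linalg.norm(d);M=np.eye(3)-np.outer(d,d);A.append(M);B.append(M@c)
    A=np.vstack(A);B=np.hstack(B);x=np.linalg.lstsq(A,B,rcond=None)[0];return x.round(1),(A@x-B).reshape(-1,3).round(1)
E
python3 - <<'E'
from h import *
s=manip.read_state()
for nm,w,a,b in(("L",(138,300),(274.9,302),(262.9,229.4)),("R",(479,302),(338.6,257.7),(342.9,245.1)),("clip",(75,203.5),(256.3,283.1),(250.9,211.1))):
    W,S,T=wray(w,s),ray("scene",a),ray("top",b)
    print(nm,meet([W,S,T])[0],np.linalg.norm(meet([W,S,T])[1],axis=1),"W+T",meet([W,T])[0],"W+S",meet([W,S])[0],"S+T",meet([S,T])[0])
E
```

```text
L [621.1  88.4 100.5] [4.23083916 3.95221457 0.31622777] W+T [623.5  90.3  93.3] W+S [620.8  88.5 100.6] S+T [621.6  88.5 104. ]
R [ 587.6 -155.3   95.1] [1.81383571 2.5019992  2.65894716] W+T [ 591.1 -155.9   90.6] W+S [ 581.8 -149.7  100.2] S+T [ 587.5 -155.7   96.5]
clip [648.6 119.6 165.7] [3.51140997 2.89309523 3.47275107] W+T [654.2 123.1 158.9] W+S [646.3 118.2 165.6] S+T [647.9 120.2 170.1]
```

```bash
python3 -m inch '[{"gripper":0,"dx":0,"dy":0,"dz":-0.025,"wx":0,"wy":0,"wz":0},{"gripper":0,"dx":0,"dy":0,"dz":-0.05,"wx":0,"wy":0,"wz":0},{"gripper":0,"dx":0,"dy":0,"dz":-0.075,"wx":0,"wy":0,"wz":0},{"gripper":0,"dx":0,"dy":0,"dz":-0.1,"wx":0,"wy":0,"wz":0},{"gripper":0,"dx":0,"dy":0,"dz":-0.113,"wx":0,"wy":0,"wz":0}]'
python3 - <<'E'
from cell import manip;import cv2
s=manip.read_state();print(s['joints'].round(3))
cv2.imwrite("pics/s2.png",cv2.resize(manip.camera("scene")[220:340,220:400],None,fx=4,fy=4))
E
```

```text
clock: 3.95
eef_pos: [545.1, -31.9, 55.0]
eef_rot: [3.138, -1.218, -0.134]
wrist_force: [-0.3, -0.4, 0.4]
finger_gap: 0.6
finger_force: 0.0
[-0.114  0.515  2.351  3.169  0.943 -1.58 ]
```

View pics/s2.png

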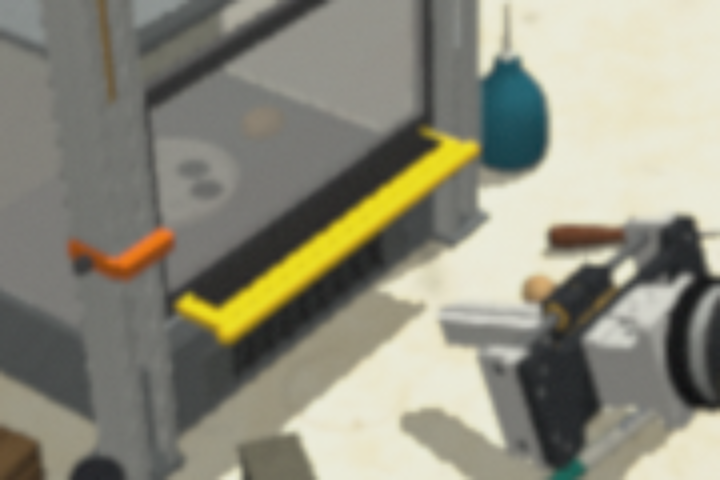

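The crop shows fingers low in front of the lip, with the gripper free of marker and knob. Advance under the lip.

```bash
python3 -m inch '[{"gripper":0,"dx":0.02,"dy":-0.003,"dz":0,"wx":0,"wy":0,"wz":0},{"gripper":0,"dx":0.04,"dy":-0.005,"dz":0,"wx":0,"wy":0,"wz":0},{"gripper":0,"dx":0.06,"dy":-0.008,"dz":0,"wx":0,"wy":0,"wz":0},{"gripper":0,"dx":0.08,"dy":-0.011,"dz":0,"wx":0,"wy":0,"wz":0},{"gripper":0,"dx":0.084,"dy":-0.011,"dz":0,"wx":0,"wy":0,"wz":0}]'
python3 -m inch '[{"gripper":0,"dx":0,"dy":0,"dz":0.003,"wx":0,"wy":0,"wz":0},{"gripper":0,"dx":0,"dy":0,"dz":0.006,"wx":0,"wy":0,"wz":0},{"gripper":0,"dx":0,"dy":0,"dz":0.009,"wx":0,"wy":0,"wz":0},{"gripper":0,"dx":0,"dy":0,"dz":0.012,"wx":0,"wy":0,"wz":0},{"gripper":0,"dx":0,"dy":0,"dz":0.015,"wx":0,"wy":0,"wz":0}]'
python3 -m inch '[{"gripper":0,"dx":0,"dy":0,"dz":0.003,"wx":0,"wy":0,"wz":0},{"gripper":0,"dx":0,"dy":0,"dz":0.006,"wx":0,"wy":0,"wz":0},{"gripper":0,"dx":0,"dy":0,"dz":0.009,"wx":0,"wy":0,"wz":0},{"gripper":0,"dx":0,"dy":0,"dz":0.012,"wx":0,"wy":0,"wz":0},{"gripper":0,"dx":0,"dy":0,"dz":0.012,"wx":0,"wy":0,"wz":0}]'
```

```text
clock: 4.42
eef_pos: [632.3, -43.6, 59.5]
eef_rot: [3.138, -1.224, -0.135]
wrist_force: [0.2, 0.4, 0.3]
finger_gap: 0.6
finger_force: 0.0
clock: 4.83
eef_pos: [629.3, -42.6, 72.9]
eef_rot: [3.14, -1.221, -0.138]
wrist_force: [-0.0, -0.1, -0.0]
finger_gap: 0.5
finger_force: 0.0
clock: 5.25
eef_pos: [629.6, -42.6, 84.8]
eef_rot: [3.141, -1.221, -0.138]
wrist_force: [-1.3, 0.8, -1.3]
finger_gap: 0.6
finger_force: 0.7
```

```bash
python3 -m inch '[{"gripper":0,"dx":0,"dy":0,"dz":0.004,"wx":0,"wy":0,"wz":0},{"gripper":0,"dx":0,"dy":0,"dz":0.008,"wx":0,"wy":0,"wz":0},{"gripper":0,"dx":0,"dy":0,"dz":0.012,"wx":0,"wy":0,"wz":0},{"gripper":0,"dx":0,"dy":0,"dz":0.016,"wx":0,"wy":0,"wz":0},{"gripper":0,"dx":0,"dy":0,"dz":0.02,"wx":0,"wy":0,"wz":0}]'
python3 -m inch '[{"gripper":0,"dx":0,"dy":0,"dz":0.004,"wx":0,"wy":0,"wz":0},{"gripper":0,"dx":0,"dy":0,"dz":0.008,"wx":0,"wy":0,"wz":0},{"gripper":0,"dx":0,"dy":0,"dz":0.012,"wx":0,"wy":0,"wz":0},{"gripper":0,"dx":0,"dy":0,"dz":0.016,"wx":0,"wy":0,"wz":0},{"gripper":0,"dx":0,"dy":0,"dz":0.02,"wx":0,"wy":0,"wz":0}]'
python3 -m inch '[{"gripper":0,"dx":0,"dy":0,"dz":0.004,"wx":0,"wy":0,"wz":0},{"gripper":0,"dx":0,"dy":0,"dz":0.008,"wx":0,"wy":0,"wz":0},{"gripper":0,"dx":0,"dy":0,"dz":0.012,"wx":0,"wy":0,"wz":0},{"gripper":0,"dx":0,"dy":0,"dz":0.015,"wx":0,"wy":0,"wz":0},{"gripper":0,"dx":0,"dy":0,"dz":0.015,"wx":0,"wy":0,"wz":0}]'
python3 - <<'E'
from cell import manip;import cv2
s=manip.read_state();print(s['joints'].round(3),s['eef_pos'],s['eef_rot'])
cv2.imwrite("pics/s3.png",manip.camera("scene"));cv2.imwrite("pics/t3.png",manip.camera("top"));cv2.imwrite("pics/w3.png",manip.camera("wrist"))
a=cv2.resize(cv2.imread("pics/s3.png")[220:320,220:380],None,fx=5,fy=5);b=cv2.imread("pics/w3.png")
cv2.imwrite("pics/s3c.png",cv2.resize(a,None,fx=1,fy=1))
E
```

```text
clock: 5.67
eef_pos: [629.6, -42.7, 104.7]
eef_rot: [3.141, -1.221, -0.139]
wrist_force: [-3.0, -0.1, -3.5]
finger_gap: 0.5
finger_force: 1.9
clock: 6.08
eef_pos: [629.6, -42.6, 124.7]
eef_rot: [3.141, -1.221, -0.138]
wrist_force: [-4.8, 1.1, -3.4]
finger_gap: 0.7
finger_force: 2.2
clock: 6.5
eef_pos: [630.1, -42.7, 140.5]
eef_rot: [3.141, -1.223, -0.139]
wrist_force: [-1.1, 0.6, -0.9]
finger_gap: 0.5
finger_force: 0.6
[-0.116  0.354  2.161  3.18   0.596 -1.595] [630.06758067 -42.70732435 140.53230433] [ 3.14093608 -1.22291899 -0.13853244]
```

View pics/s3c.png

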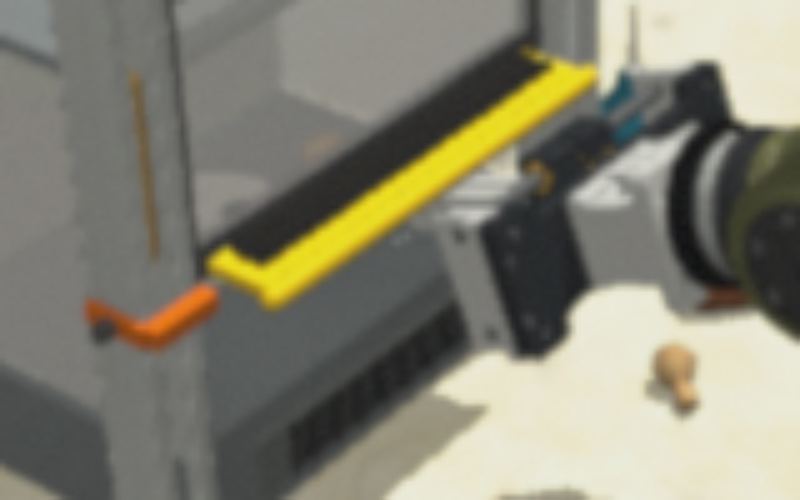

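View pics/w3.png

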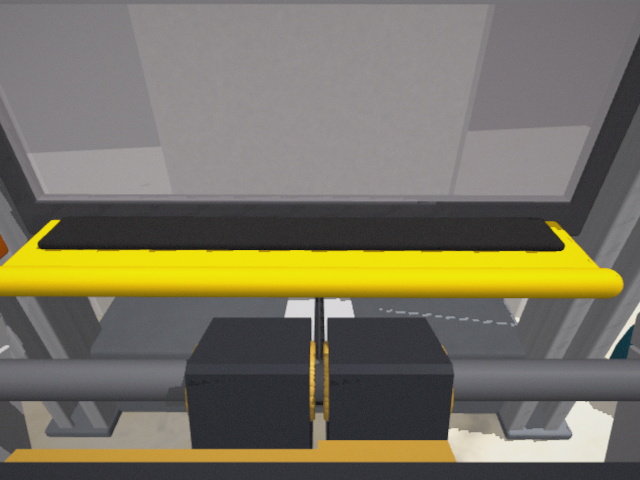

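The scene crop shows the lip's left bead end at about (273.2,279) and the clip centre still at (256.4,283.2), so the lip is slightly short of level. In the wrist view the bead lies across the picture at row 283 with its right end at column 620.

Run:
```python
from h import *
L=np.array([621.3,88.4]);y=-.138;ex=np.array([np.cos(y),np.sin(y)]);ey=np.array([-np.sin(y),np.cos(y)])
C=L+27*ex+35*ey
def zat(n,uv,xy):  # z by matching along the vertical line, both pixel axes
    from scipy.optimize import least_squares as ls
    r=ls(lambda z:proj(n,[*xy,z[0]])-uv,[120]);return r.x[0].round(1),r.fun.round(1)
print(C)
print("scene lip0",zat("scene",(274.9,302),L),"lip now",zat("scene",(273.2,279),L),"clip",zat("scene",(256.4,283.2),C))
R=L-240*ey
# right end visible too: crop (590,75)/5
print("scene R now",zat("scene",(338.2,235),R),"R0",zat("scene",(338.6,257.7),R))
im=cv2.imread("pics/t3.png");m,c,s=mask(im,(24,150,120),(34,255,255),(220,180,380,260));print(c,s)
ct=max(cv2.findContours(m,0,2)[0],key=cv2.contourArea);print(cv2.approxPolyDP(cv2.convexHull(ct),1.5,True)[:,0].tolist())
# wrist: bead right end
s=manip.read_state();print("wrist R",meet([wray((614,283),s),ray("scene",(338.2,235))]))
# clip vs lip in first wrist image (same pose error)
```

```text
[652.85799792 119.35307363]
scene lip0 (np.float64(104.9), array([ 0.7, -0.1])) lip now (np.float64(168.9), array([ 0.5, -0. ])) clip (np.float64(165.9), array([-2.5,  0.3]))
scene R now (np.float64(167.5), array([-1.8,  0. ])) R0 (np.float64(98.8), array([-2.2,  0. ]))
[302.12       227.23384615] [260 209  85  31 650]
[[260, 220], [266, 209], [343, 225], [344, 238], [339, 239], [261, 223]]
wrist R (array([ 587.3, -157.7,  163.4]), array([[ 0., -0.,  0.],
       [-0.,  0., -0.]]))
```

Estimates put the lip near level. I'll drop clear, back off, and check with the wrist camera at the lip's height, where distance errors don't matter.

```bash
python3 -m inch '[{"gripper":0,"dx":0,"dy":0,"dz":-0.01,"wx":0,"wy":0,"wz":0},{"gripper":0,"dx":0,"dy":0,"dz":-0.025,"wx":0,"wy":0,"wz":0},{"gripper":0,"dx":-0.025,"dy":0.003,"dz":-0.025,"wx":0,"wy":0,"wz":0},{"gripper":0,"dx":-0.055,"dy":0.007,"dz":-0.03,"wx":0,"wy":0,"wz":0},{"gripper":0,"dx":-0.085,"dy":0.011,"dz":-0.04,"wx":0,"wy":0,"wz":0}]'
python3 -m inch '[{"gripper":0,"dx":0,"dy":0,"dz":-0.006,"wx":-0.7,"wy":-5,"wz":0},{"gripper":0,"dx":0,"dy":0,"dz":-0.012,"wx":-1.4,"wy":-10,"wz":0},{"gripper":0,"dx":0,"dy":0,"dz":-0.018,"wx":-2.1,"wy":-15,"wz":0},{"gripper":0,"dx":0,"dy":0,"dz":-0.02,"wx":-2.1,"wy":-15,"wz":0},{"gripper":0,"dx":0,"dy":0,"dz":-0.02,"wx":-2.1,"wy":-15,"wz":0}]'
python3 - <<'E'
from h import *
s=manip.read_state();print(s['joints'].round(3),s['eef_pos'],s['eef_rot']);im=manip.camera("wrist")
cv2.imwrite("pics/w4.png",im)
for nm,lo,hi in(("lip",(24,150,100),(34,255,255)),("clip",(5,180,120),(16,255,255))):
    m,c,st=mask(im,lo,hi,(0,0,640,400));print(nm,c,st)
    for x in range(st[0],st[0]+st[2],max(1,st[2]//12)):
        v=np.flatnonzero(m[:,x]);print(x,v.min(),v.max(),[round(float(wray((x,q),s)[1][2]),3) for q in(v.min(),v.max())],end=";")
print(wray((0,0),s)[0])
E
```

```text
clock: 7.07
eef_pos: [544.3, -31.7, 100.4]
eef_rot: [3.141, -1.224, -0.139]
wrist_force: [-0.5, -0.3, 0.1]
finger_gap: 0.4
finger_force: 0.0
clock: 7.48
eef_pos: [544.6, -31.7, 76.8]
eef_rot: [3.138, -1.479, -0.136]
wrist_force: [0.1, -1.4, 0.6]
finger_gap: 0.5
finger_force: 0.0
[-0.112  0.681  2.351  3.17   1.369 -1.574] [544.58793816 -31.69032702  76.80617042] [ 3.13808607 -1.47899402 -0.13579989]
lip [304.97538304  90.40337079] [  77   80  454   23 9790]
77 87 91 [0.022, 0.012];114 80 100 [0.039, -0.009];151 80 100 [0.039, -0.009];188 80 100 [0.039, -0.009];225 80 102 [0.039, -0.014];262 80 101 [0.039, -0.012];299 80 102 [0.04, -0.014];336 80 100 [0.04, -0.009];373 80 102 [0.04, -0.014];410 80 100 [0.04, -0.009];447 80 101 [0.04, -0.011];484 80 101 [0.04, -0.011];521 80 100 [0.04, -0.009];clip [46.95895197 90.99388646] [  15   82   67   19 1145]
15 84 84 [0.029, 0.029];20 82 100 [0.034, -0.01];25 82 100 [0.034, -0.01];30 82 100 [0.034, -0.01];35 82 100 [0.034, -0.01];40 82 100 [0.034, -0.01];45 82 100 [0.034, -0.01];50 82 100 [0.034, -0.01];55 82 100 [0.034, -0.01];60 82 100 [0.034, -0.01];65 82 100 [0.034, -0.01];70 82 100 [0.034, -0.009];75 82 100 [0.034, -0.009];80 99 100 [-0.007, -0.009];[374.21913113  -8.76709681 163.06769742]
```

View pics/w4.png

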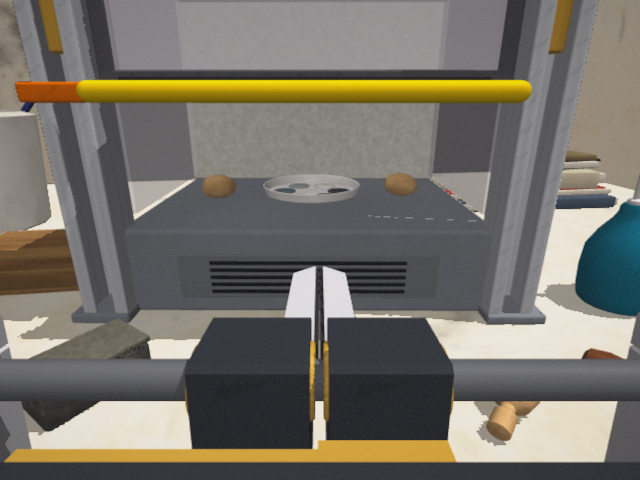

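The picture, taken from lip height, shows the lip (rows 80–101) and the clip (rows 82–100) in line around row 91. They are level to within about 1 mm, and the fingers are well clear.

```bash
python3 -c "
from cell import manip;print(manip.sign_off())"
```

```text
the job is handed in; nothing more can be done
None
```

The window is pushed up with its lip level with the orange clip to within about 1 mm, the arm is backed clear, and the job is handed in; no verdict came back.

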